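Weigh the last spare bottle and fill the empty rack cells

TASK

Fill the two empty cells of the wire rack with the two yellow-dot spare bottles. First move the weighed spare from the scale into an empty cell; then stand the spare that lies in the rest upright on the scale's pan and let go of it for a second so that it can be weighed, and finally take it again and stand it in the last empty cell. Set the glass bottles down rather than dropping them, and leave the bottles already in the rack and everything else where they are.

Things in the scene. Friction and masses are not known exactly. Their poses are not given: they have to be found in the camera images.
- spare_a: Spare bottle with a yellow dot on its cap, already weighed: amber glass bottle, upright cylinder 50 mm in diameter and 70 mm high, an 8 mm shoulder, then a black ribbed screw cap 32 mm in diameter and 24 mm high (102 mm high overall); about 180 g. It stands on the scale's pan at the start. Origin at the centre of its underside, z along its axis towards the cap.
- spare_b: Second spare, not yet weighed: yellow dot, size and weight as spare_a (50 mm in diameter, 102 mm high, body 70 mm, cap 32 mm in diameter). At the start it lies on its side in the bottle rest, its axis level 34 mm above the table, its cap pointing away from the robot and to its left. Origin at the centre of its underside, z along its axis towards the cap (level while it lies).
- bottle_red: Bottle with a red dot, standing in a rack cell: same as the spares. Origin at the centre of its underside, z along its axis towards the cap. To be left alone.
- bottle_blue: Bottle with a blue dot, standing in a rack cell: same as the spares. Origin at the centre of its underside, z along its axis towards the cap. To be left alone.
- bottle_green: Bottle with a green dot, standing in a rack cell: same as the spares. Origin at the centre of its underside, z along its axis towards the cap. To be left alone.
- bottle_short: Short bottle with a white dot, standing in a rack cell: as the others but with its body only 46 mm high (78 mm overall). Origin at the centre of its underside, z along its axis towards the cap. To be left alone.
- rack: Fixed steel wire rack of 2 rows (along its x) by 3 columns (along its y) of square cells, pitch 64 mm, 128 x 192 mm overall; wires 4 mm thick, the upper ones' top 64 mm above the table; cells 60 mm wide inside; solid floor 6 mm above the table. Origin on the table under its centre. Four cells hold bottles, two are empty; which ones changes.
- scale: Fixed flat grey scale, 190 x 130 mm and 22 mm high, with a round steel pan 112 mm in diameter whose top is 30 mm above the table. Origin on the table under the pan's centre; the body reaches from x = -120 to +70 mm and 65 mm to either side, its green display at -x.
- pan (a point): Centre of the scale pan's upper face.
- rest: Fixed white plastic bottle rest: a 66 x 34 mm foot with two V saddles (8 mm wide, at x = +26 and -26 mm, up to 22 mm high, narrower than the bottle). Origin on the table under its centre; x along the bottle lying in it, towards its cap; the bottle's axis is 34 mm above the table, its underside 35 mm behind the origin.
- beaker: Bystander: clear plastic beaker, 68 mm in diameter, 85 mm high. Origin at the centre of its underside.
- jar: Bystander: white plastic jar with a blue lid, 64 mm in diameter, 75 mm high. Origin at the centre of its underside.
- dropper: Bystander: small amber dropper bottle with a rubber bulb, 30 mm in diameter, 82 mm high. Origin at the centre of its underside.
- cap: Bystander: a loose black screw cap without a dot, 32 mm in diameter, 24 mm high. Origin at the centre of its underside.
- cell0 (a point): Centre of the floor of rack cell 0 (near row, right column seen from the robot), 6 mm above the table.
- cell1 (a point): Centre of the floor of rack cell 1 (near row, middle column seen from the robot), 6 mm above the table.
- cell2 (a point): Centre of the floor of rack cell 2 (near row, left column seen from the robot), 6 mm above the table.
- cell3 (a point): Centre of the floor of rack cell 3 (far row, right column seen from the robot), 6 mm above the table.
- cell4 (a point): Centre of the floor of rack cell 4 (far row, middle column seen from the robot), 6 mm above the table.
- cell5 (a point): Centre of the floor of rack cell 5 (far row, left column seen from the robot), 6 mm above the table.
Not all that is in view belongs to the job. Leave any pink look-alike of the rack alone.

How it is judged:
On the way, in this order (a step that is already met when the one before it is completed fails the run):
1. the weighed spare stands in a rack cell, released, while the other still lies in its rest (((horizontal distance between spare_a and cell0 below 0.014 m and z of spare_a in the frame of cell0 below 0.004 m) or (horizontal distance between spare_a and cell1 below 0.014 m and z of spare_a in the frame of cell1 below 0.004 m) or (horizontal distance between spare_a and cell2 below 0.014 m and z of spare_a in the frame of cell2 below 0.004 m) or (horizontal distance between spare_a and cell3 below 0.014 m and z of spare_a in the frame of cell3 below 0.004 m) or (horizontal distance between spare_a and cell4 below 0.014 m and z of spare_a in the frame of cell4 below 0.004 m) or (horizontal distance between spare_a and cell5 below 0.014 m and z of spare_a in the frame of cell5 below 0.004 m)) and angle between spare_a's own z axis and vertical below 0.12 rad and linear speed of spare_a below 0.03 m/s and contact force between the fingers and spare_a below 0.1 N and angle between spare_b's own z axis and vertical above 1.2 rad), for 0.2 s.
2. the second spare stands upright wholly on the scale's pan, with the robot touching neither it nor the scale, for half a second (horizontal distance between spare_b and pan below 0.035 m and z of spare_b in the frame of pan between -0.004 and 0.004 m and angle between spare_b's own z axis and vertical below 0.08 rad and linear speed of spare_b below 0.02 m/s and contact force between each of the arm, the fingers and spare_b below 0.1 N and contact force between each of the fingers, the arm and scale below 0.1 N), for 0.5 s.
At the end, for the whole second after the job is handed in: Each spare stands in its own rack cell: within 14 mm of the cell's centre, underside within 4 mm of the floor, upright within 0.12 rad, still, released. The rack's four bottles are within 15 mm of their first place and upright; beaker, jar, dropper bottle and loose cap within 30 mm of theirs (((horizontal distance between spare_a and cell0 below 0.014 m and z of spare_a in the frame of cell0 below 0.004 m) or (horizontal distance between spare_a and cell1 below 0.014 m and z of spare_a in the frame of cell1 below 0.004 m) or (horizontal distance between spare_a and cell2 below 0.014 m and z of spare_a in the frame of cell2 below 0.004 m) or (horizontal distance between spare_a and cell3 below 0.014 m and z of spare_a in the frame of cell3 below 0.004 m) or (horizontal distance between spare_a and cell4 below 0.014 m and z of spare_a in the frame of cell4 below 0.004 m) or (horizontal distance between spare_a and cell5 below 0.014 m and z of spare_a in the frame of cell5 below 0.004 m)) and angle between each of spare_a, spare_b, bottle_red, bottle_blue, bottle_green, bottle_short's own z axis and vertical below 0.12 rad and linear speed of each of spare_a, spare_b below 0.03 m/s and contact force between the fingers and spare_a below 0.1 N and ((horizontal distance between spare_b and cell0 below 0.014 m and z of spare_b in the frame of cell0 below 0.004 m) or (horizontal distance between spare_b and cell1 below 0.014 m and z of spare_b in the frame of cell1 below 0.004 m) or (horizontal distance between spare_b and cell2 below 0.014 m and z of spare_b in the frame of cell2 below 0.004 m) or (horizontal distance between spare_b and cell3 below 0.014 m and z of spare_b in the frame of cell3 below 0.004 m) or (horizontal distance between spare_b and cell4 below 0.014 m and z of spare_b in the frame of cell4 below 0.004 m) or (horizontal distance between spare_b and cell5 below 0.014 m and z of spare_b in the frame of cell5 below 0.004 m)) and contact force between the fingers and spare_b below 0.1 N and distance of each of bottle_red, bottle_blue, bottle_green, bottle_short from where it was at the start of the episode below 0.015 m and distance of each of beaker, jar, dropper, cap from where it was at the start of the episode below 0.03 m); the robot touches nothing.
It fails at once if a bottle that was in the rack is moved by more than 20 mm (distance of any of bottle_red, bottle_blue, bottle_green, bottle_short from where it was at the start of the episode above 0.02 m).
It fails at once if the beaker, jar, dropper bottle or loose cap is moved by more than 30 mm (distance of any of beaker, jar, dropper, cap from where it was at the start of the episode above 0.03 m).
It fails at once if a spare is dropped (it moves faster than 0.5 m/s without the fingers on it) ((linear speed of spare_a above 0.5 m/s and contact force between the fingers and spare_a below 0.05 N) or (linear speed of spare_b above 0.5 m/s and contact force between the fingers and spare_b below 0.05 N)).
It fails at once if the standing spare is knocked over (angle between spare_a's own z axis and vertical above 1 rad).
It also fails if it takes over 70 s, if anything falls off the work surface, if the arm or the gripper's body presses on something with over 40 N, if the wrist force passes 120 N, or if a joint passes its speed limit or range.

ROBOT

A 6-joint arm with a two-finger parallel gripper is mounted at the origin on the work surface. World frame = base frame: x ahead of the robot, y to its left, z up, the work surface at z = 0. Lengths are in m, angles in rad, forces in N, time in s.
With the tool pointing down it reaches from about 0.325 to 0.9 m from the base axis. Payload 6.1 kg.
Tool frame: the origin (TCP) lies midway between the tips of the shut fingers; the grasp point (between the pads) lies 19 mm behind it; x points along the fingers, y is the direction in which the jaws open and shut, and the axes are right-handed (so a half turn about x gives the same grasp; the last joint's range is limited). The gripper opens to 85 mm and grips with 20 to 120 N. Pads are 22 mm wide; open, the fingers measure 114 mm over their backs; the gripper's body (76 mm by 85 mm) begins 54 mm behind the grasp point. The pads swing forward as they close: fully open they stand 13 mm farther back than shut.
Start: joints at [1.221, 0.22, 1.526, -0, 1.395, -0.126], TCP at [0.139, 0.609, 0.231] pointing down, gripper open.
Joint ranges: [-2.98, 2.98], [-0.91, 2.08], [0.09, 2.57], [-1.24, 4.39], [0.2, 2.65], [-2.68, 2.68]. Speed limits (rad/s): [2.57, 2.57, 3.01, 3.14, 3.14, 3.14].

INTERFACE

Orientations are given as [roll, pitch, yaw] about the fixed x, y, z axes, in that order (R = Rz(yaw) Ry(pitch) Rx(roll)).
In Python, from plant import movep, move_l, set_joints, gripper_to, hold, inverse_kinematics, observe, get_image, get_calibration, Unreachable, job_done gives the robot as it stands. Calls block until the motion is done:
- movep(position, orientation): joint-space move of the TCP to a pose.
- move_l(position, feed=0.15, rotation=None, max_force=None): straight line of the TCP; rotation=None keeps the orientation; feed is the mean speed in m/s. With max_force (N) it stops when the force on the tool has changed by that much, and returns True; else False.
- set_joints(angles): joint-space move.
- gripper_to(opening, f_grip=None): finger opening in m; f_grip is the grip in N (None keeps the last); returns when the fingers have stopped.
- hold(seconds).
- inverse_kinematics(position, orientation): joint angles nearest the present ones, or None.
- observe(): the state.
- get_image(name): name is "side" or "top"; returns (picture, depth): 480x640x3 uint8, red, green, blue; 480x640 float32, m along the optical axis (not along the pixel's ray), 0 where there is no reading.
- get_calibration(name): a dict with "intrinsics" (3x3 intrinsics, pixels), "world_from_camera" (4x4, takes a point from camera to world coordinates). Camera axes: x right, y down, z forward; pixel columns grow to the right and rows downward; lengths in m; the calibration is good to about 2 mm. A picture is of the moment at which its call begins. get_calibration takes no time and is no camera call.
A pose or a line that the arm cannot do raises Unreachable and nothing moves.
- job_done(): hands the job in, once; it reports no verdict.
The state is a dict: "time_s": time; "q": joint angles; "joint_velocities": joint speeds; "joint_torque": joint torques, N m; "eef_pos": TCP position; "tcp_rot": TCP orientation; "ft_force": force on the tool from outside, world axes, zero at the start; "torque": the same for the moment, N m; "opening": finger opening in m.
Only numpy, scipy, OpenCV 4.12 (cv2) and the standard library are available. Lean on these libraries where they do the work, as an engineer would, in place of code of your own. Each camera call takes 0.05 s, during which the arm holds its last target. There are 200 camera calls.

## Working session

There is one attempt and no reset: what is moved stays moved. The work goes in short steps, each a Python script; the robot and the scene stay as the last script left them, time stands still between calls to the robot, and variables do not carry over. Pictures are saved under pics/ and viewed, about 8 in all and at most 12, crops included, and the job is handed in when it is done.

```bash
ls; mkdir -p pics
python3 - <<'E'
from plant import *
import cv2
for n in("top","side"):
    p,d=get_image(n); cv2.imwrite(f"pics/{n}0.png",p[:,:,::-1]); c=get_calibration(n); print(n,c["intrinsics"],c["world_from_camera"].round(3) if hasattr(c["world_from_camera"],'round') else c)
print(observe())
E
```

```text
pics
top [[490.52818156   0.         306.63710546]
 [  0.         490.52818156 239.17961912]
 [  0.           0.           1.        ]] [[-0.007 -0.994  0.108  0.413]
 [-1.     0.006 -0.004 -0.021]
 [ 0.003 -0.108 -0.994  0.998]
 [ 0.     0.     0.     1.   ]]
side [[506.53036014   0.         324.43659496]
 [  0.         506.53036014 244.83945649]
 [  0.           0.           1.        ]] [[ 0.878 -0.236  0.416  0.088]
 [-0.478 -0.47   0.742 -0.782]
 [ 0.02  -0.851 -0.525  0.589]
 [ 0.     0.     0.     1.   ]]
{'time_s': 0.1, 'q': array([ 1.22090202e+00,  2.21162890e-01,  1.52750878e+00,  1.26955393e-05,
        1.39468383e+00, -1.26087744e-01]), 'joint_velocities': array([ 5.07870775e-05, -1.88069270e-03, -3.81187833e-03,  5.44935508e-04,
       -1.86040688e-03,  1.67998350e-03]), 'joint_torque': array([ 9.28707013e-04, -4.98245716e+01, -3.90544796e+01, -2.66428069e-04,
        5.82729816e-03, -3.60196310e-06]), 'eef_pos': array([0.13851826, 0.60889839, 0.23029255]), 'tcp_rot': array([-1.70397204,  1.56903343, -1.92778085]), 'ft_force': array([0.21950554, 0.39539815, 1.04253771]), 'torque': array([-0.011706  , -0.00876604,  0.01421727]), 'opening': 0.08552934497955685}
```

View pics/top0.png

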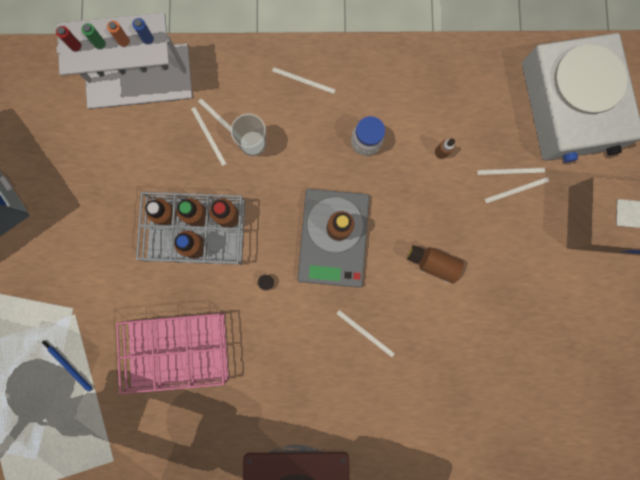

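View pics/side0.png

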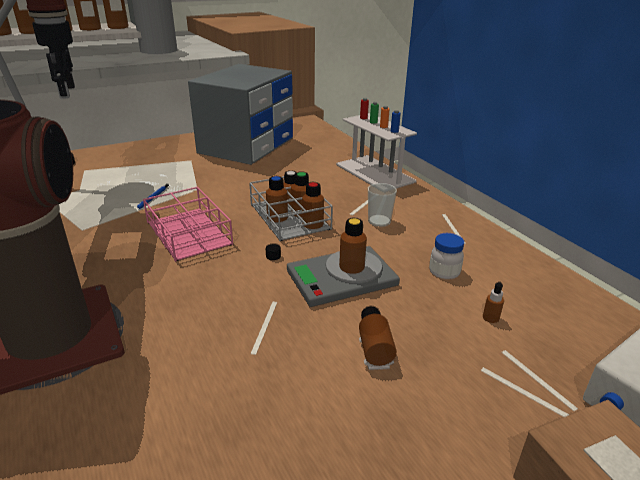

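The top view shows the steel rack at about (137–243, 193–263). Its near-left (160, 243) and near-right (215, 243) cells are empty, which are cell2 and cell0. spare_a's dot is at (342, 222) on the pan. spare_b's cap is at (415, 254) and its base at (463, 266). The loose cap is at (266, 282).

```bash
cat > h.py <<'E'
from plant import *
import numpy as np, cv2
from scipy.spatial.transform import Rotation as Rn
def cloud(n):
    p,d=get_image(n); c=get_calibration(n); K=np.array(c["intrinsics"]);T=np.array(c["world_from_camera"])
    v,u=np.mgrid[:480,:640]
    X=np.stack([(u-K[0,2])/K[0,0]*d,(v-K[1,2])/K[1,1]*d,d],-1)@T[:3,:3].T+T[:3,3]
    X[d==0]=np.nan
    return p,X,K,T
def onplane(K,T,u,v,z):
    r=T[:3,:3]@np.linalg.solve(K,[u,v,1.]); return T[:3,3]+r*(z-T[2,3])/r[2]
def proj(K,T,P):
    q=K@(T[:3,:3].T@(np.array(P)-T[:3,3])); return q[:2]/q[2]
def hsv(p): return cv2.cvtColor(p,cv2.COLOR_RGB2HSV)
def dot(n,z,lo,hi,box):
    """centroid of a cap dot in pixel box, cast on plane z"""
    p,X,K,T=cloud(n); m=cv2.inRange(hsv(p),lo,hi); u0,u1,v0,v1=box
    v,u=np.nonzero(m[v0:v1,u0:u1]); return onplane(K,T,u.mean()+u0,v.mean()+v0,z),len(u)
YEL=((20,120,120),(35,255,255))
def rpy(x,y):
    """tool orientation from tool x axis (approach) and y axis (jaws)"""
    x=np.array(x,float);x/=np.linalg.norm(x);y=np.array(y,float);y-=x*(x@y);y/=np.linalg.norm(y)
    return Rn.from_matrix(np.c_[x,y,np.cross(x,y)]).as_euler('xyz')
E
python3 - <<'E'
from h import *
p,X,K,T=cloud("top"); H=hsv(p)
Z=X[...,2]
for n,b in(("top",(320,365,200,245)),("side",(335,375,210,240))): print("A dot",n,dot(n,.132,*YEL,b))
# B
w=np.zeros(Z.shape,bool); w[235:290,405:470]=1
m=w&(H[...,1]>120)&(Z>.035); P=X[m]; print("B n",len(P),"zmax",np.percentile(P[:,2],98))
body=P[P[:,2]>.05]; mu=body.mean(0); 
_,_,V=np.linalg.svd((body-mu)[:,:2],full_matrices=0); c=V[0]*np.sign(V[0][1])
for nm,Q in(("body>.05",body),("all",P)):
    s=(Q[:,:2]-mu[:2])@c; print(nm,"mu",mu,"c",c,np.percentile(s,[0,2,98,100]))
t=(P[:,:2]-mu[:2])@np.array([-c[1],c[0]]); print("t",np.percentile(t,[2,98]))
# rack wires
w[:]=0; w[185:270,130:250]=1
m=w&(np.abs(Z-.062)<.006)&(H[...,1]<70); q=X[m][:,:2]; print("rack n",len(q))
r=cv2.minAreaRect((q*1000).astype(np.float32)); print(r, np.percentile(q,[1,99],axis=0))
g=(p[...,::1]*0+255).astype(np.uint8)
# dots
for nm,lo,hi,z,bx in(("blue",(105,100,60),(130,255,255),.108,(170,205,230,260)),("green",(50,100,60),(80,255,255),.108,(170,205,195,225)),("red",(0,170,120),(5,255,255),.108,(205,240,195,225)),("white",(0,0,140),(179,60,255),.084,(145,162,200,217))):
    print(nm,dot("top",z,lo,hi,bx))
vis=p.copy(); vis[m]=(255,255,0); cv2.imwrite("pics/t1.png",cv2.resize(vis[180:300,120:480],None,fx=2.2,fy=2.2,interpolation=0)[:,:,::-1])
E
```

```text
A dot top (array([ 0.54001175, -0.08795421,  0.132     ]), 120)
A dot side (array([ 0.54004382, -0.08676106,  0.132     ]), 56)
B n 995 zmax 0.06063764901764819
body>.05 mu [ 0.46519287 -0.28618522  0.05602067] c [0.40342798 0.9150114 ] [-0.03724734 -0.03559667  0.03585884  0.03892207]
all mu [ 0.46519287 -0.28618522  0.05602067] c [0.40342798 0.9150114 ] [-0.03724734 -0.03530931  0.03942457  0.06555571]
t [-0.02264038  0.02205682]
rack n 1168
((539.6636352539062, 201.4847412109375), (196.38174438476562, 132.32862854003906), 87.44842529296875) [[0.47205815 0.10294511]
 [0.60692683 0.30004351]]
blue (array([0.50842979, 0.20276968, 0.108     ]), 136)
green (array([0.57103652, 0.19877126, 0.108     ]), 110)
red (array([0.56936112, 0.13593177, 0.108     ]), 74)
white (array([0.57467833, 0.26561776, 0.084     ]), 88)
```

View pics/t1.png

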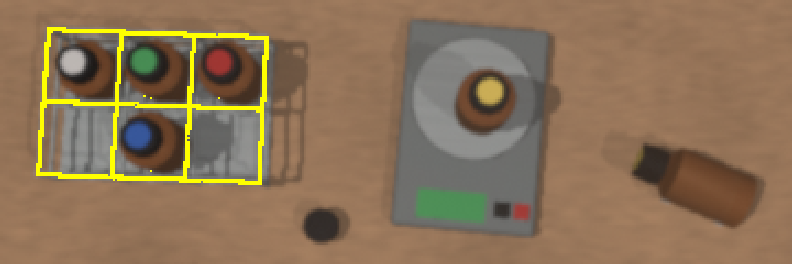

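Rack centre is (0.540, 0.2015), and its fitted size of 196 × 132 mm matches the rack. Both dot views of spare_a agree to about 1 mm. Next I fit the pan, check spare_b's axis and test the IK.

```bash
cat >> h.py <<'E'
RX=np.array([.999,-.0445,0]);RY=np.array([.0445,.999,0]);RC=np.array([.5397,.2015,0])
CELL0=RC-.032*RX-.064*RY; CELL2=RC-.032*RX+.064*RY
A=np.array([.540,-.0875]); B=np.array([.465,-.286]); CB=np.array([.4034,.9150,0])
DOWN=[0,0,-1]
E
python3 - <<'E'
from h import *
p,X,K,T=cloud("top"); H=hsv(p); Z=X[...,2]
# pan: light-grey pixels at pan height
w=np.zeros(Z.shape,bool); w[190:265,300:372]=1
m=w&(np.abs(Z-.030)<.004)&(H[...,1]<60)&(H[...,2]>105)
q=X[m][:,:2]; print("pan",len(q),cv2.minEnclosingCircle((q*1000).astype(np.float32)),np.percentile(q,[1,99],axis=0).mean(0), "px", onplane(K,T,335,224.5,.03))
w[:]=0; w[235:290,400:470]=1
m=w&(H[...,2]<70)&(Z>.025); q=X[m]; c=q[q[:,2]>.04].mean(0); d=c[:2]-B; print("cap B",len(q),c,d/np.linalg.norm(d),np.linalg.norm(d))
print(CELL0,CELL2)
o=observe()["q"]
for nm,P in(("A",[*A,.102]),("Aup",[*A,.25]),("c0",[*CELL0[:2],.08]),("c2",[*CELL2[:2],.08])):
  for j in(RX,-RX,RY,-RY):
    s=inverse_kinematics(P,rpy(DOWN,j)); print(nm,np.round(j,1),None if s is None else s.round(2))
perp=np.array([-CB[1],CB[0],0])
for al in(55,60,70,80,90):
  a=np.radians(al)
  for sg in(1,-1):
    s=inverse_kinematics([*B,.034]+.019*(-np.cos(a)*CB+np.sin(a)*np.array(DOWN)),rpy(-np.cos(a)*CB+np.sin(a)*np.array(DOWN),sg*perp))
    out=[]
    for yaw in range(-90,181,15):
      h=np.array([np.cos(np.radians(yaw)),np.sin(np.radians(yaw)),0]); x=-np.cos(a)*np.array([0,0,1])+np.sin(a)*h
      y=sg*np.array([-h[1],h[0],0])
      t=inverse_kinematics(np.array([.54,-.08,.065])+.019*x,rpy(x,y))
      if t is not None: out.append((yaw,t.round(1).tolist()))
    print(al,sg,None if s is None else s.round(2),[k for k,_ in out],out[:1])
E
```

```text
pan 1550 ((540.6342163085938, -70.95386505126953), 78.84829711914062) [ 0.54789858 -0.07736441] px [ 0.54769056 -0.08156564  0.03      ]
cap B 181 [ 0.48554036 -0.23776434  0.04751146] [0.39179012 0.92005462] 0.052426957458831455
[0.504884 0.138988 0.      ] [0.51058 0.26686 0.     ]
A [ 1. -0.  0.] [-0.3   0.17  1.84  0.    1.13 -0.26]
A [-1.  0. -0.] None
A [0. 1. 0.] [-0.3   0.17  1.84  0.    1.13 -1.83]
A [-0. -1. -0.] [-0.3   0.17  1.84  0.    1.13  1.31]
Aup [ 1. -0.  0.] [-0.3   0.02  1.71  0.    1.41 -0.26]
Aup [-1.  0. -0.] None
Aup [0. 1. 0.] [-0.3   0.02  1.71  0.    1.41 -1.83]
Aup [-0. -1. -0.] [-0.3   0.02  1.71  0.    1.41  1.31]
c0 [ 1. -0.  0.] [0.12 0.14 1.92 0.   1.08 0.16]
c0 [-1.  0. -0.] None
c0 [0. 1. 0.] [ 0.12  0.14  1.92 -0.    1.08 -1.41]
c0 [-0. -1. -0.] [ 0.12  0.14  1.92 -0.    1.08  1.73]
c2 [ 1. -0.  0.] [ 0.34  0.26  1.78 -0.    1.1   0.39]
c2 [-1.  0. -0.] None
c2 [0. 1. 0.] [ 0.34  0.26  1.78 -0.    1.1  -1.18]
c2 [-0. -1. -0.] [ 0.34  0.26  1.78 -0.    1.1   1.96]
55 1 [-0.36  0.41  1.87 -0.73  1.03 -2.65] [-90, -75, -30, -15, 0, 15, 30, 45, 60, 75
[... 808 characters left out ...]
 -2.2])]
80 1 None [-45, -30, -15, 0, 15, 30, 45, 60, 75, 90, 105, 120, 135, 150, 165, 180] [(-45, [0.2, 0.6, 2.3, 4.2, 1.2, 1.3])]
80 -1 [-0.6   0.3   1.89 -0.21  0.93 -0.05] [-45, -30, -15, 0, 15, 30, 45, 60, 75, 90, 105, 120, 135, 150, 165, 180] [(-45, [0.2, 0.6, 2.3, 4.2, 1.2, -1.8])]
90 1 None [-45, -30, -15, 0, 15, 30, 45, 60, 75, 90, 105, 120, 135, 150, 165, 180] [(-45, [0.2, 0.8, 2.2, 4.1, 1.5, 1.4])]
90 -1 [-0.7   0.3   1.88  0.    0.96 -0.28] [-45, -30, -15, 0, 15, 30, 45, 60, 75, 90, 105, 120, 135, 150, 165, 180] [(-45, [0.2, 0.8, 2.2, 4.1, 1.5, -1.7])]<sys>:0: UserWarning: Gimbal lock detected. Setting third angle to zero since it is not possible to uniquely determine all angles.
```

```bash
python3 -W ignore - <<'E'
from h import *
O=rpy(DOWN,RX)
movep([*A,.22],O); gripper_to(.06)
move_l([*A,.125],feed=.2); print("touch",move_l([*A,.103],feed=.05,max_force=6)); 
gripper_to(.02,50); o=observe(); print(o["opening"],o["eef_pos"],o["ft_force"])
move_l([*A,.25],feed=.15); o=observe(); print(o["opening"],o["ft_force"],o["time_s"])
movep([*CELL0[:2],.25],O); hold(.3)
print(observe()["eef_pos"])
for n in("side","top"):
    p,X,K,T=cloud(n); cv2.imwrite(f"pics/a_{n}.png",p[:,:,::-1])
    if n=="side": cv2.imwrite("pics/a_s.png",cv2.resize(p[80:290,150:430],None,fx=2.5,fy=2.5)[:,:,::-1])
E
```

```text
touch False
0.03076985253512896 [ 0.54013057 -0.08760519  0.10344346] [-1.07398528  0.8250787   3.18404067]
0.030349554458260552 [ 0.6152626  -0.34724533 -1.11791421] 6.425
[0.50522394 0.13793064 0.2499142 ]
```

View pics/a_s.png

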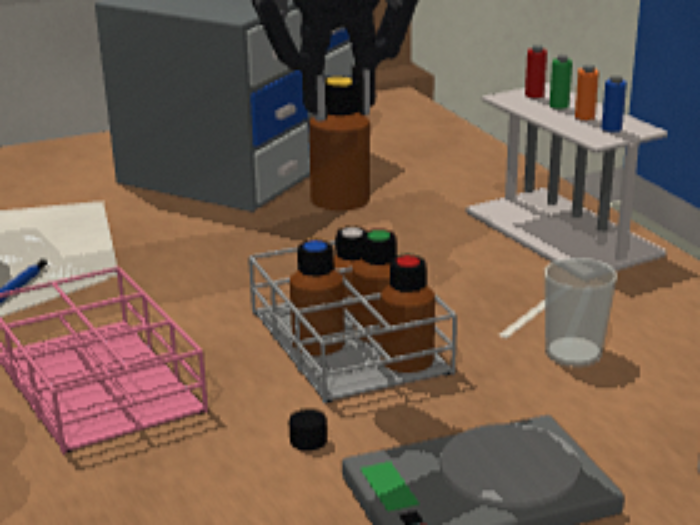

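In the side view the bottle hangs upright by its cap above the rack, at crop (340, 140). Next I lower it into cell0.

```bash
cat >> h.py <<'E'
def place(cell,tcp_off,zfloor):
    """lower a cap-held bottle (TCP is tcp_off above its underside) onto floor, force-stopped"""
    print("rim",move_l([*cell,zfloor+tcp_off+.010],feed=.12,max_force=10),observe()["eef_pos"])
    print("floor",move_l([*cell,zfloor+tcp_off-.004],feed=.02,max_force=4),observe()["eef_pos"])
E
python3 -W ignore - <<'E'
from h import *
place(CELL0[:2],.0734,.006); o=observe()
gripper_to(.046); hold(.2); p=observe()["eef_pos"]
move_l([p[0],p[1],.13],feed=.08); move_l([p[0],p[1],.25],feed=.25)
print(observe()["time_s"])
movep([.5,0,.27],rpy(DOWN,RX))
print(dot("top",.108,*YEL,(190,245,215,265)),CELL0)
p,X,K,T=cloud("side"); cv2.imwrite("pics/b_s.png",cv2.resize(p[140:320,200:440],None,fx=2.5,fy=2.5)[:,:,::-1])
E
```

```text
rim False [0.50562514 0.13909884 0.09029023]
floor True [0.50488469 0.13902088 0.07943588]
11.6917
(array([nan, nan, nan]), 0) [0.504884 0.138988 0.      ]
```

View pics/b_s.png

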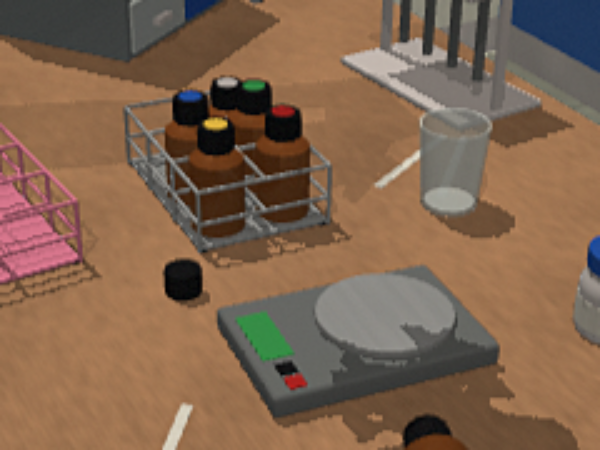

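spare_a stands in cell0, its dot at crop (216, 124), with the floor contact at the expected height. Now I take spare_b from the rest with the tool tilted.

```bash
cat >> h.py <<'E'
AL=np.radians(60); PERP=np.array([CB[1],-CB[0],0])
XT=-np.cos(AL)*CB+np.sin(AL)*np.array([0,0,-1.])   # tool axis at the lying bottle
def upright(yaw):
    h=np.array([np.cos(yaw),np.sin(yaw),0]); x=np.array([0,0,-np.cos(AL)])+np.sin(AL)*h
    return x,rpy(x,[h[1],-h[0],0])
PAN=np.array([.548,-.0815,.030])
E
python3 -W ignore - <<'E'
from h import *
O=rpy(XT,PERP); G=np.array([*B,.034])+.004*CB; t=G+.022*XT
movep(t-.14*XT+[0,0,.03],O); gripper_to(.085)
move_l(t-.07*XT,feed=.2); print(move_l(t,feed=.08,max_force=8))
gripper_to(.03,60); o=observe(); print(o["opening"],o["eef_pos"]-t,o["ft_force"])
print(move_l(t+[0,0,.20],feed=.12)); o=observe(); print(o["opening"],o["ft_force"],o["time_s"],o["q"].round(2))
for yaw in range(0,181,15):
    x,R=upright(np.radians(yaw)); r=[]
    for dz in(.003,.12):
        s=inverse_kinematics(PAN+[0,0,.039+dz]+.022*x,R); r.append(None if s is None else s.round(2).tolist())
    print(yaw,*r)
p,X,K,T=cloud("side"); cv2.imwrite("pics/c_s.png",p[100:460,200:520,::-1])
E
```

```text
False
0.0487830398170961 [1.05987306e-05 2.86674811e-04 7.54813198e-04] [-2.06196207  3.41218047  6.24760806]
False
0.048275534734521355 [-0.68480286 -0.81348623 -1.39642852] 17.75 [-0.4   0.09  1.79 -0.54  1.31  0.17]
0 [-0.56, 0.09, 2.5, 2.24, 0.62, -1.07] [-0.56, -0.36, 2.53, 1.57, 0.48, -0.3]
15 [-0.73, 0.16, 2.42, 1.75, 0.83, -0.91] [-0.73, -0.23, 2.44, 1.4, 0.83, -0.41]
30 [-0.81, 0.26, 2.28, 1.43, 1.02, -0.87] [-0.81, -0.07, 2.3, 1.26, 1.09, -0.52]
45 [-0.83, 0.37, 2.11, 1.2, 1.19, -0.86] [-0.83, 0.1, 2.13, 1.12, 1.29, -0.6]
60 [-0.8, 0.49, 1.94, 1.02, 1.35, -0.87] [-0.8, 0.25, 1.95, 0.99, 1.47, -0.68]
75 [-0.76, 0.6, 1.76, 0.87, 1.51, -0.9] [-0.76, 0.39, 1.77, 0.87, 1.64, -0.75]
90 [-0.69, 0.7, 1.58, 0.73, 1.66, -0.94] [-0.69, 0.51, 1.59, 0.75, 1.79, -0.82]
105 [-0.62, 0.8, 1.41, 0.6, 1.81, -1.02] [-0.62, 0.62, 1.43, 0.63, 1.94, -0.92]
120 [-0.54, 0.89, 1.26, 0.47, 1.94, -1.12] [-0.54, 0.72, 1.28, 0.5, 2.07, -1.04]
135 [-0.45, 0.96, 1.14, 0.32, 2.05, -1.25] [-0.45, 0.8, 1.15, 0.35, 2.18, -1.19]
150 [-0.37, 1.01, 1.05, 0.16, 2.12, -1.41] [-0.37, 0.86, 1.06, 0.18, 2.26, -1.38]
165 [-0.28, 1.03, 1.0, -0.02, 2.15, -1.59] [-0.28, 0.88, 1.02, -0.02, 2.29, -1.59]
180 [-0.2, 1.03, 1.01, -0.2, 2.13, -1.78] [-0.2, 0.88, 1.02, -0.22, 2.27, -1.81]
```

View pics/c_s.png

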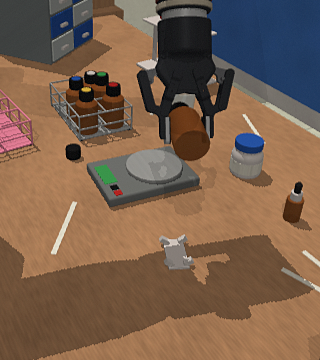

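The side view shows spare_b held firmly by its body, level at crop (185, 130), and the rest is empty. I turn it upright above the pan and check before lowering.

```bash
python3 -W ignore - <<'E'
from h import *
x,R=upright(np.arctan2(CB[1],CB[0])); t=PAN+[0,0,.039]+.022*x
movep(t+[0,0,.12],R); hold(.3); o=observe(); print(o["opening"],o["eef_pos"]-t,o["ft_force"],o["time_s"])
p,X,K,T=cloud("side"); cv2.imwrite("pics/d_s.png",cv2.resize(p[120:360,220:480],None,fx=2.2,fy=2.2)[:,:,::-1])
# lean of the visible body: central line from the amber mask, both views
for n in("side","top"):
    p,X,K,T=cloud(n); H=hsv(p); m=(H[...,0]<15)&(H[...,1]>150)&(X[...,2]>.13)&(X[...,2]<.25)&(np.hypot(X[...,0]-PAN[0],X[...,1]-PAN[1])<.08)
    q=X[m]; print(n,len(q))
    if len(q)>50: print(np.percentile(q[:,2],[1,99])); [print(z,q[abs(q[:,2]-z)<.006].mean(0).round(4)) for z in(.16,.17,.18,.19,.2,.21) if (abs(q[:,2]-z)<.006).any()]
    print(dot(n,.252,*YEL,(280,400,100,260)))
E
```

```text
0.04901431936022965 [3.58098284e-05 2.68450270e-04 1.20116390e-01] [-0.08468578 -0.34201918 -1.06324236] 19.4333
side 187
[0.14834974 0.17646281]
0.16 [ 0.5307 -0.0933  0.1594]
0.17 [ 0.5273 -0.0882  0.1688]
0.18 [ 0.5252 -0.0827  0.1756]
(array([ 0.44177244, -0.11590713,  0.252     ]), 66)
top 6
(array([ 0.54886837, -0.08037283,  0.252     ]), 172)
```

View pics/d_s.png

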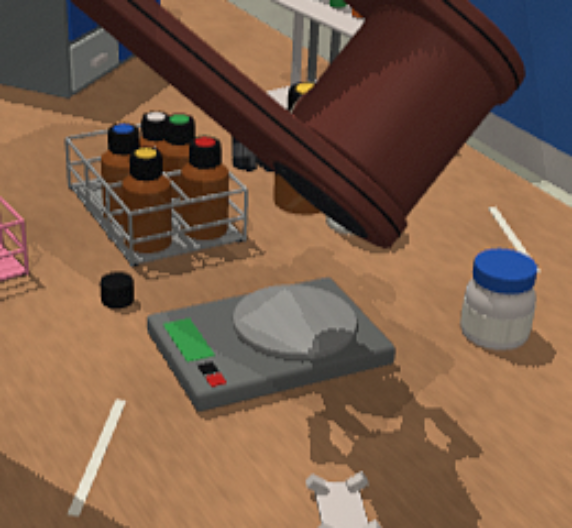

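The bottle's dot seen from above is at (0.549, -0.080), right over the pan centre, so it is upright. The wrist link in the foreground, low end at crop (395, 240), needs a clearance check before I lower by 0.12 m.

```bash
python3 -W ignore - <<'E'
from h import *
p,X,K,T=cloud("side")
for c in((390,240),(380,235),(340,215),(395,225),(360,225)):
    u=int(220+c[0]/2.2);v=int(120+c[1]/2.2); print(c,p[v,u],X[v,u].round(3))
H=hsv(p); m=((H[...,0]<8)|(H[...,0]>170))&(X[...,2]>.08)&(X[...,1]<-.1)&(X[...,0]>.2)&(H[...,2]<140)
q=X[m]; i=np.argsort(q[:,2])[:400:40]; print(q[i].round(3))
E
```

```text
(390, 240) [52 30 24] [ 0.413 -0.376  0.296]
(380, 235) [49 25 23] [ 0.404 -0.376  0.303]
(340, 215) [12 11 15] [ 0.397 -0.35   0.303]
(395, 225) [21 19 18] [ 0.412 -0.378  0.307]
(360, 225) [27 18 19] [ 0.398 -0.367  0.305]
[[ 0.626 -0.574  0.091]
 [ 0.416 -0.36   0.288]
 [ 0.408 -0.377  0.298]
 [ 0.418 -0.375  0.303]
 [ 0.399 -0.372  0.306]
 [ 0.398 -0.378  0.309]
 [ 0.437 -0.366  0.311]
 [ 0.404 -0.38   0.313]
 [ 0.421 -0.373  0.314]
 [ 0.388 -0.366  0.316]]
```

The lowest point is about 0.17 m after lowering, which is clear.

```bash
python3 -W ignore - <<'E'
from h import *
x,R=upright(np.arctan2(CB[1],CB[0])); t=PAN+[0,0,.039]+.022*x
move_l(t+[0,0,.012],feed=.1,max_force=12)
print("pan",move_l(t-[0,0,.004],feed=.015,max_force=3)); o=observe(); print(o["eef_pos"]-t,o["ft_force"])
gripper_to(.075); hold(.3); e=observe()["eef_pos"]
move_l(e-.13*x,feed=.1); hold(.7); print(observe()["time_s"])
p,X,K,T=cloud("side"); cv2.imwrite("pics/e_s.png",cv2.resize(p[120:360,220:480],None,fx=2.2,fy=2.2)[:,:,::-1])
print(dot("top",.132,*YEL,(310,375,190,255)))
E
```

```text
pan True
[5.91768765e-05 8.60377434e-05 3.46978924e-03] [-0.40865615 -1.98535037  4.41427654]
24.45
(array([ 0.54975307, -0.08156953,  0.132     ]), 123)
```

View pics/e_s.png

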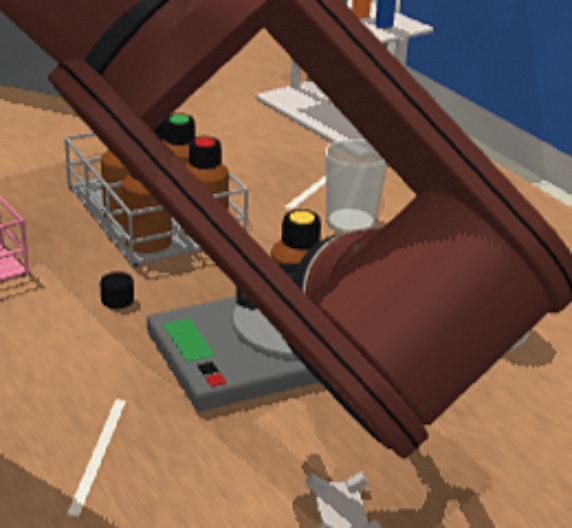

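spare_b stands upright and released on the pan at (0.550, -0.082). Now I regrasp it by the cap and take it to cell2.

```bash
python3 -W ignore - <<'E'
from h import *
O=rpy(DOWN,RX); e=observe()["eef_pos"]
move_l(e+[0,0,.17],feed=.2)
b=np.array([.5497,-.0816])
movep([*b,.26],O); gripper_to(.06)
p=dot("side",.132,*YEL,(335,375,200,245)); print("side",p)
move_l([*b,.125],feed=.2); print("touch",move_l([*b,.103],feed=.05,max_force=6))
gripper_to(.02,50); print(observe()["opening"])
move_l([*b,.25],feed=.15); movep([*CELL2[:2],.25],O); hold(.3)
o=observe(); print(o["opening"],o["ft_force"],o["time_s"],o["eef_pos"])
p,X,K,T=cloud("side"); cv2.imwrite("pics/f_s.png",cv2.resize(p[80:290,150:430],None,fx=2.5,fy=2.5)[:,:,::-1])
E
```

```text
side (array([ 0.55016379, -0.08068299,  0.132     ]), 53)
touch False
0.03073465988804732
0.030659790913427014 [ 0.26874468  0.0024561  -2.02807615] 31.2667 [0.51101199 0.26604381 0.2500558 ]
```

View pics/f_s.png

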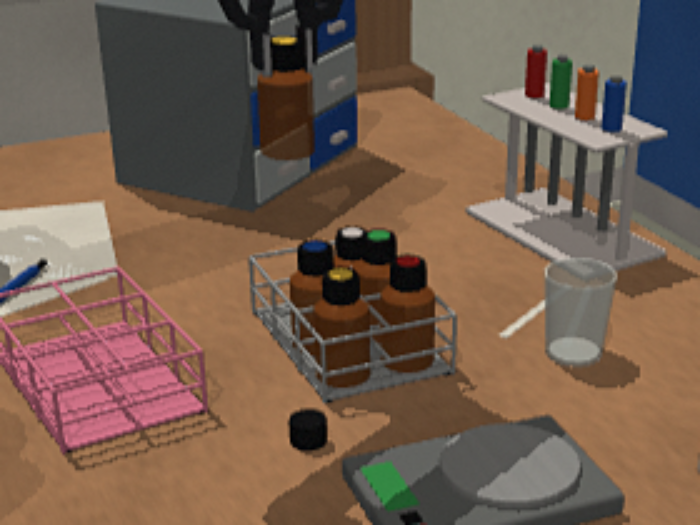

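spare_b hangs upright by its cap at crop (285, 100). I lower it into cell2.

```bash
python3 -W ignore - <<'E'
from h import *
place(CELL2[:2],.0734,.006)
gripper_to(.046); hold(.2); p=observe()["eef_pos"]
move_l([p[0],p[1],.13],feed=.08); move_l([p[0],p[1],.25],feed=.25)
movep([.3,-.4,.3],rpy(DOWN,RX)); print(observe()["time_s"])
print("A",dot("top",.108,*YEL,(205,245,215,265)),CELL0); print("B",dot("top",.108,*YEL,(135,175,215,265)),CELL2)
for nm,lo,hi,z,bx in(("blue",(105,100,60),(130,255,255),.108,(170,205,230,260)),("green",(50,100,60),(80,255,255),.108,(170,205,195,225)),("red",(0,170,120),(5,255,255),.108,(205,240,195,225)),("white",(0,0,140),(179,60,255),.084,(145,162,200,217))):
    print(nm,dot("top",z,lo,hi,bx)[0].round(4))
p,X,K,T=cloud("top"); cv2.imwrite("pics/g.png",cv2.resize(p[100:300,120:480],None,fx=2.2,fy=2.2)[:,:,::-1])
E
```

```text
rim False [0.51133483 0.26712396 0.09040256]
floor True [0.51059011 0.2669395  0.0794537 ]
37.75
A (array([0.50453358, 0.13856424, 0.108     ]), 116) [0.504884 0.138988 0.      ]
B (array([0.50987485, 0.26729363, 0.108     ]), 117) [0.51058 0.26686 0.     ]
blue [0.5084 0.2028 0.108 ]
green [0.5708 0.1988 0.108 ]
red [0.5698 0.136  0.108 ]
white [0.5747 0.2656 0.084 ]
```

View pics/g.png

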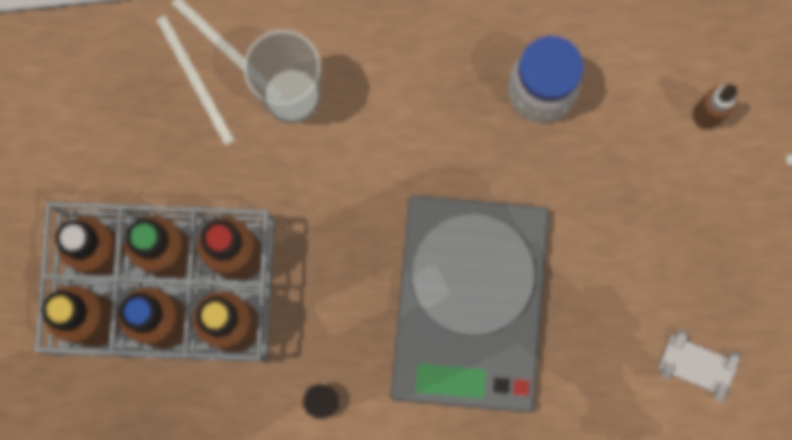

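The top view shows yellow dots in both near-row outer cells, crop (60, 310) and (215, 316), with everything else in place.

```bash
python3 -c "
from plant import *
job_done(); print(observe()['time_s'])"
```

```text
the job is handed in; nothing more can be done
the job is handed in; nothing more can be done
```

Both yellow-dot spares now stand in the rack, and I handed the job in at about 38 s of the 70 s allowed. The hand-in gives no verdict.

- **Sequence:** I moved spare_a by its cap from the scale into cell0. Then I took spare_b from the rest with a tilted grip, stood it upright on the pan and let go, with more than 1 s between letting go and regrasping. Last, I took it by the cap and set it into cell2.
- **Final positions:** In the last top view both yellow dots are within 1 mm of their cell centres. Both bottles met the cell floor at the expected height, by force stop.
- **Other bottles:** The red, blue, green and white dots are within 1 mm of where they started.
- **Bystanders:** The beaker, jar, dropper bottle and loose cap look unmoved in the last picture, but I did not measure them.
- **Checks that failed or disagreed:** The first top-view check of spare_a in cell0 found nothing because the arm blocked it. The side view showed it in place, and the last top view confirmed it. spare_b met the pan 3.5 mm higher than I planned, but it was released standing there and stayed upright.

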